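# Lay up the siphon-coffee tray

### The arm

A 6-joint arm with a two-finger parallel gripper is mounted at the origin on a cart in front of the work surface, level with it; the furniture and walls round the work are solid. World frame = base frame: x ahead of the robot, y to its left, z up, the work surface at z = 0. Lengths are in m, angles in rad, forces in N, time in s.
With the tool pointing down it reaches from about 0.3 to 0.75 m from the base axis. Payload 8.5 kg.
Tool frame: the origin (TCP) lies between the finger pads; the fingertips stand 8 mm ahead of it and the grasp point (between the pads) lies 11 mm behind it; z points along the fingers, y is the line along which they close (so a half turn about z gives the same grasp; the last joint's range is limited). The gripper opens to 85 mm and grips with 20 to 120 N. Pads are 22 mm wide; open, the fingers measure 114 mm over their backs; the gripper's body (76 mm by 85 mm) begins 54 mm behind the grasp point. The pads swing forward as they close: fully open they stand 13 mm farther back than shut.
Start: joints at [-1.466, 0.381, 1.297, -0, 1.464, -0.215], TCP at [0.173, -0.522, 0.239] pointing down, gripper open.
Joint ranges: [-3.11, 3.11], [-0.89, 2.33], [0.22, 2.48], [-1.42, 4.56], [0.17, 2.85], [-2.88, 2.88]. Speed limits (rad/s): [2.39, 2.39, 3.14, 3.14, 3.14, 3.14].

### API

Orientations are given as [roll, pitch, yaw] about the fixed x, y, z axes, in that order (R = Rz(yaw) Ry(pitch) Rx(roll)).
In Python, from bench import bot gives the robot as it stands.
- The arm moves only by the shell command python3 -m inch 'ROWS' [FORCE]. ROWS is JSON, a list that holds one entry, the list of rows, each a list of 7 numbers: the shift along the tool's x, y, z in cm, then the turn, a rotation vector about the tool's x, y, z in rad, then the finger opening in cm, from 0 to 8.54. A call has 1 to 10 rows; each row is the pose to reach, as a shift and turn from the pose commanded when the call began, along the tool's axes at that moment; what a row does not reach only later rows make up. A row lasts 1/8 s, in which the tool goes at most 62.5 mm and 10.7 degrees, less where a joint would pass 70% of its speed; a pose out of reach is approached as far as the arm can. A call with a gripper value outside its range is refused whole. The fingers move at their own pace and stop on an object; FORCE is the grip in N (left out, the last holds). Time passes only in rows, so rows that repeat a pose let the fingers close. It gives the time, the measured TCP pose, the force, the opening and the grip force at its end, in the units of the state.
- bot.observe(): the state, without advancing time (a new reading comes with each control period).
- bot.grab_frame(name): name is "scene" or "top" or "wrist"; returns a dict with "color" (420x560x3 uint8, blue, green, red), "depth" (420x560 float32, m along the optical axis (not along the pixel's ray), 0 where there is no reading), "fx", "fy", "cx", "cy" (pixels), "world_to_cam" (4x4, takes a point from world to camera coordinates); the wrist camera has in their place "T_tool_cam" (4x4, takes a point from camera to tool coordinates, whose origin is the TCP and whose axes are the flange's). Camera axes: x right, y down, z forward; pixel columns grow to the right and rows downward; lengths in m; the calibration is good to about 2 mm. A picture is of the moment at which its call begins: read the wrist's pose just before it.
- bot.job_done(): hands the job in; it is judged then, once.
Trained networks look in a picture, given as the dict that the camera call returned (one of the last four; its "shot" number tells which), for a name from the list of things; names that differ only in an ending like _2 or _b are one class to them, and where a whole thing is asked for, a point or a joint stands for the part that bears it (a point fixed in the world has none). Each returns a list of dicts, best first, with "p" (0 to 1); they miss things now and then, are a little off and sometimes report something else, mostly with a low value. They report only what shows in the picture. A call takes as long as a camera call. They do not tell look-alikes from the thing itself.
- bot.spot_in(picture, target): "box" ([left, top, right, bottom] in pixels, round what is visible of it).
The state is a dict: "time": time; "q": joint angles; "joint_velocities": joint speeds; "joint_efforts": joint torques, N m; "eef_pos": TCP position; "tcp_rot": TCP orientation; "contact_force": force on the tool from outside, world axes, zero at the start; "moment": the same for the moment, N m; "opening": finger opening in m; "grasp_force": force on a finger pad.
Only numpy, scipy, OpenCV 4.12 (cv2) and the standard library are available. Lean on these libraries where they do the work, as an engineer would, in place of code of your own. Each camera call takes 0.05 s, during which the arm holds its last target. There are 200 camera calls.

### The job

Make up the coffee tray for a table: stand the sand timer in the large round well, the glass shaker in the small round well and the milk jug in the middle of the long well with its handle along the well's length (either way round), and lay the match box flat in the rectangular well, each resting on the well's floor inside the rim. The spice jar and the electronic kitchen timer do not belong on the tray: leave them standing where they are.

Things in the scene. Friction and masses are not known exactly. Their poses are not given: they have to be found in the camera images.
- sand_timer: Wooden sand timer, standing: two round wooden discs 56 mm across and 11 mm thick at bottom and top, joined by three thin posts round the glass; 108 mm tall, about 0.11 kg. Origin: centre of its underside, z up. It can be gripped across the top disc (56 mm; from 97 to 108 mm above the origin). Goes into the large round well.
- shaker: Glass table shaker with white filling and a domed grey perforated top, standing: 44 mm across up to 74 mm, the top 34 mm across, 90 mm tall in all, about 0.1 kg; it stands leaning about 0.04 rad. Origin: centre of its underside, z up. Goes into the small round well.
- match_box: Flat box of matches lying on its broad side: 56 mm long, 37 mm wide, 16 mm thick, red and brown card, about 0.03 kg. Origin: centre of its underside, z up. Its sides are not along its x and y: the 37 mm width (best gripped) runs along the direction 0.611 rad from its +x towards its +y, the 56 mm length square to that. Goes into the rectangular well.
- milk_jug: Small grey steel milk jug, standing, open on top: round body 58 mm across, 64 mm tall, loop handle to -y, 82 mm long in all along its y, about 0.11 kg. Origin: on the underside, midway along the 82 mm: the round body's axis is at y = +11 mm, the handle ends at y = -41 mm and begins 16 mm above the underside (above the rims). z up. Goes into the long well.
- spice_jar: Glass spice jar with a green label and a dark brown and green cap: 44 mm across, 105 mm tall, about as wide as the shaker but taller and flat-topped. Not part of the set: it stays where it is. Origin: centre of its underside, z up.
- kitchen_timer: Electronic kitchen timer lying face up: 62 mm square, 18 mm thick, white, with three buttons and a grey display; flat like the match box but larger and squarer. Not part of the set: it stays where it is. Origin: centre of its underside, z up.
- small_round_well: Smaller round well: 60 mm across inside, 68 outside. One of four wells, two by two, on a fixed wooden tray (228 x 212 x 10 mm, edge 15 mm high); centres 115 mm apart along the tray's x, 105 mm along its y; corners vary. Rubber floor 2 mm, top of the steel rim 6 mm above the origin. Origin: centre of its underside, 10 mm above the worktop; z up, x and y along the tray's sides.
- large_round_well: Larger round well: 72 mm across inside, 80 outside. One of four wells, two by two, on a fixed wooden tray (228 x 212 x 10 mm, edge 15 mm high); centres 115 mm apart along the tray's x, 105 mm along its y; corners vary. Rubber floor 2 mm, top of the steel rim 6 mm above the origin. Origin: centre of its underside, 10 mm above the worktop; z up, x and y along the tray's sides.
- rectangular_well: Rectangular well: inside 72 mm along its x, 54 mm along its y. One of four wells, two by two, on a fixed wooden tray (228 x 212 x 10 mm, edge 15 mm high); centres 115 mm apart along the tray's x, 105 mm along its y; corners vary. Rubber floor 2 mm, top of the steel rim 6 mm above the origin. Origin: centre of its underside, 10 mm above the worktop; z up, x and y along the tray's sides.
- long_well: Long well with round ends: inside 104 mm along its x, 74 mm along its y. One of four wells, two by two, on a fixed wooden tray (228 x 212 x 10 mm, edge 15 mm high); centres 115 mm apart along the tray's x, 105 mm along its y; corners vary. Rubber floor 2 mm, top of the steel rim 6 mm above the origin. Origin: centre of its underside, 10 mm above the worktop; z up, x and y along the tray's sides.
Mind the look-alikes: they are no part of the job. What is shaped like the spice_jar but red is not meant.

How it is judged:
By the outcome, as a careful person would: the job done as asked, in the order asked, and still so for the second after the job is handed in, with the robot touching nothing.
It also fails if it takes over 120 s, if anything falls off the work surface, if the arm or the gripper's body presses on something with over 40 N, if the wrist force passes 120 N, or if a joint passes its speed limit or range.

## Working session

There is one attempt and no reset: what is moved stays moved. The work goes in short steps, Python scripts to look and compute and a shell command to move; the robot and the scene stay as the last step left them, time stands still between calls to the robot, and variables do not carry over. Pictures are saved under pics/ and viewed, at most 14 in all, crops included, and the job is handed in when it is done.

```bash
ls; mkdir -p pics
cat > h.py <<'E'
import numpy as np, cv2
from bench import bot
def save(f,n,s=1): cv2.imwrite('pics/'+n,f["color"])
def cloud(f,T=None):
    d=f["depth"];v,u=np.mgrid[:d.shape[0],:d.shape[1]]
    P=np.stack([(u-f["cx"])/f["fx"]*d,(v-f["cy"])/f["fy"]*d,d],-1)
    M=np.linalg.inv(f["world_to_cam"]) if T is None else T
    W=P@M[:3,:3].T+M[:3,3]; W[d==0]=np.nan
    return W
E
python3 - <<'E'
from h import *
s=bot.observe();print(s["time"],s["eef_pos"],s["tcp_rot"],s["opening"])
for n in("top","scene"):
    f=bot.grab_frame(n);save(f,n+"0.png");np.savez('pics/%s0.npz'%n,**{k:v for k,v in f.items()})
    for t in ["sand_timer","shaker","match_box","milk_jug","spice_jar","kitchen_timer","small_round_well","large_round_well","rectangular_well","long_well"]:
        print(n,t,[(np.round(r["box"]).astype(int).tolist(),round(r["p"],2)) for r in bot.spot_in(f,t)][:4])
E
```

```text
pics
0.0 [ 0.17286298 -0.5218203   0.23870081] [-3.14013469e+00 -3.44105077e-04  3.19764329e-01] 0.08537730743592536
top sand_timer [([346, 146, 375, 173], 0.71), ([203, 172, 228, 200], 0.69)]
top shaker [([392, 244, 412, 258], 0.81)]
top match_box [([328, 252, 351, 264], 0.79)]
top milk_jug [([155, 243, 188, 266], 0.84)]
top spice_jar [([252, 196, 268, 225], 0.8), ([272, 229, 290, 250], 0.74), ([254, 169, 270, 191], 0.65), ([342, 146, 374, 174], 0.47)]
top kitchen_timer [([220, 235, 246, 257], 0.66)]
top small_round_well [([311, 149, 333, 171], 0.74), ([326, 248, 351, 265], 0.53)]
top large_round_well [([346, 144, 376, 174], 0.96)]
top rectangular_well [([311, 184, 330, 213], 0.93), ([201, 169, 230, 201], 0.21)]
top long_well [([343, 178, 373, 220], 0.69)]
scene sand_timer [([188, 221, 222, 268], 0.56)]
scene shaker [([363, 146, 384, 176], 0.96), ([261, 262, 296, 296], 0.7)]
scene match_box [([334, 195, 359, 218], 0.64)]
scene milk_jug [([221, 312, 254, 352], 0.91)]
scene spice_jar [([292, 206, 312, 248], 0.9), ([256, 205, 271, 248], 0.86), ([226, 188, 253, 234], 0.83)]
scene kitchen_timer [([260, 261, 295, 296], 0.94)]
scene small_round_well [([243, 163, 269, 182], 0.82)]
scene large_round_well [([262, 147, 291, 163], 0.82)]
scene rectangular_well [([270, 176, 308, 206], 0.92)]
scene long_well [([294, 159, 332, 181], 0.93)]
```

Run:
```python
import cv2
a=cv2.imread('pics/top0.png');cv2.imwrite('pics/top0c.png',cv2.resize(a[130:280,140:430],None,fx=2.75,fy=2.75,interpolation=cv2.INTER_CUBIC))
```

```text
(no output)
```

View pics/top0c.png

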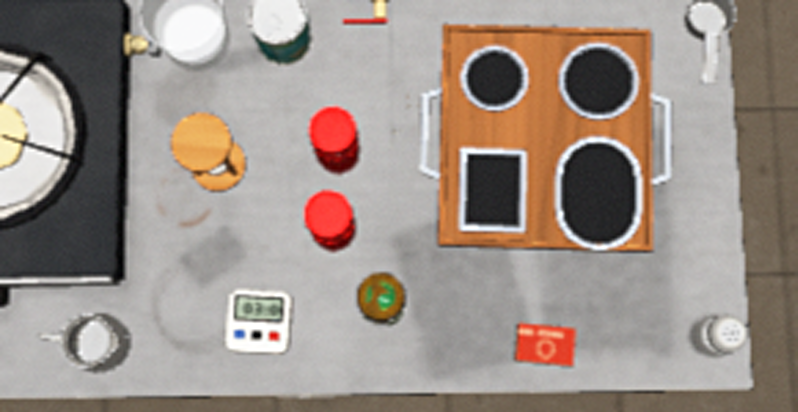

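View pics/scene0.png

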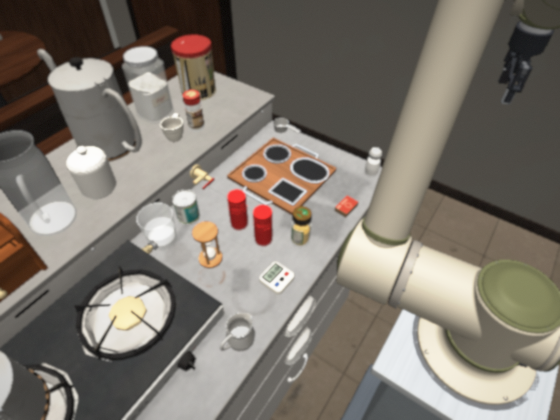

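The top crop shows the sand timer (top px 213,182), jug (175,254, handle to the left), match box (338,255), shaker (402,252). The kitchen timer (234,247), brown and green capped spice jar (279,238) and two red jars (260,180 and 260,210) are the look-alikes. On the tray: small round well upper left, large round upper right, rectangular lower left, long lower right. There are no rivals for the four items I need.

```bash
cat > m.py <<'E'
from h import *
f=dict(np.load('pics/top0.npz'));W=cloud(f);C=f["color"]
print("cam",np.linalg.inv(f["world_to_cam"])[:3,3].round(3), np.linalg.inv(f["world_to_cam"])[:3,:3].round(2).tolist(), f["fx"])
B=dict(sand=[200,166,232,202],jug=[150,240,192,270],match=[322,244,356,270],shaker=[386,238,420,264],spice=[266,226,292,252],ktimer=[216,232,250,262],red1=[250,164,274,194],red2=[248,196,274,224],
 sr=[309,146,335,173],lr=[343,144,375,175],rect=[306,182,334,216],long=[340,178,376,222],tray=[300,136,380,224])
for k,(l,t,r,b) in B.items():
    w=W[t:b,l:r].reshape(-1,3);c=C[t:b,l:r].reshape(-1,3).astype(float)
    z=w[:,2]
    if k in('sr','lr','rect','long'):
        m=c.max(1)<70
        p=w[m]
    else: p=w[z>(0.008 if k!='sand' else .008)]
    if k in('sand','shaker','spice','red1','red2'): 
        top=p[p[:,2]>np.nanmax(p[:,2])-.012];print(k,'TOP',top.mean(0).round(4),np.ptp(top,axis=0).round(3))
    rect=cv2.minAreaRect(p[:,:2].astype(np.float32)*1000)
    print(k,len(p),p.mean(0).round(4),'z',np.percentile(p[:,2],[2,50,98]).round(4),'rect mm',[np.round(x,1) for x in rect])
    lo=p.min(0);hi=p.max(0);print('   box',lo.round(3),hi.round(3))
E
python3 m.py
```

```text
cam [ 0.34  -0.03   1.088] [[-0.01, -0.99, 0.16], [-1.0, 0.02, 0.01], [-0.02, -0.16, -0.99]] 398.054155275984
sand TOP [0.5688 0.1453 0.1077] [0.056 0.053 0.011]
sand 518 [0.5663 0.1434 0.0826] z [0.0091 0.1069 0.111 ] rect mm [array([569.4, 145.2]), array([53.5, 55. ]), np.float64(85.7)]
   box [0.542 0.118 0.008] [0.597 0.171 0.113]
jug 310 [0.391  0.2569 0.0426] z [0.0099 0.0435 0.0656] rect mm [array([395.5, 262.6]), array([69.5, 56.1]), np.float64(52.0)]
   box [0.363 0.23  0.009] [0.419 0.307 0.068]
match 297 [ 0.384  -0.176   0.0161] z [0.012  0.016  0.0205] rect mm [array([ 384. , -176.5]), array([56.5, 36.9]), np.float64(83.8)]
   box [ 0.365 -0.205  0.009] [ 0.403 -0.148  0.022]
shaker TOP [ 0.3889 -0.3331  0.0863] [0.03  0.03  0.012]
shaker 274 [ 0.388  -0.3277  0.0663] z [0.02   0.0784 0.0898] rect mm [array([ 388.8, -332.1]), array([35. , 41.5]), np.float64(87.1)]
   box [ 0.368 -0.349  0.011] [ 0.41  -0.314  0.094]
spice TOP [ 0.4253 -0.0177  0.1051] [0.042 0.042 0.012]
spice 279 [ 0.4231 -0.0182  0.0993] z [0.0292 0.1047 0.1091] rect mm [array([425., -18.]), array([42.
[... 820 characters left out ...]
  box [nan nan nan] [nan nan nan]
lr 425 [nan nan nan] z [nan nan nan] rect mm [array([ 655.1, -238.2]), array([54.6, 54.9]), np.float64(46.6)]
   box [nan nan nan] [nan nan nan]
rect 456 [ 0.539  -0.1291  0.0119] z [0.008  0.0119 0.016 ] rect mm [array([ 538.6, -129.5]), array([50.1, 69.9]), np.float64(87.8)]
   box [ 0.503 -0.156  0.007] [ 0.574 -0.104  0.019]
long 785 [nan nan nan] z [nan nan nan] rect mm [array([ 529.3, -237.3]), array([62.1, 90. ]), np.float64(50.9)]
   box [nan nan nan] [nan nan nan]
tray 5657 [ 0.5892 -0.1855  0.012 ] z [0.0082 0.0118 0.0177] rect mm [array([ 593.1, -187.2]), array([219.3, 229.6]), np.float64(87.3)]
   box [ 0.474 -0.299  0.008] [ 0.71  -0.076  0.023]
```

```bash
cat >> h.py <<'E'
from scipy.spatial.transform import Rotation as R
def go(p,yaw):
    "shift (cm) and rotvec in tool axes to bring TCP to p, pointing down, with yaw (deg)"
    s=bot.observe();A=R.from_euler('xyz',s["tcp_rot"]);B=R.from_euler('xyz',[np.pi,0,np.radians(yaw)])
    return (A.inv().apply(np.array(p)-s["eef_pos"])*100).round(2).tolist(),(A.inv()*B).as_rotvec().round(3).tolist()
E
cat > m2.py <<'E'
from h import *
from scipy.optimize import least_squares
f=dict(np.load('pics/top0.npz'));C=f["color"];M=np.linalg.inv(f["world_to_cam"])
def onplane(uv,z):
    r=np.c_[(uv[:,0]-f["cx"])/f["fx"],(uv[:,1]-f["cy"])/f["fy"],np.ones(len(uv))]@M[:3,:3].T
    return M[:3,3]+r*((z-M[2,3])/r[:,2])[:,None]
B=dict(sr=[309,146,335,173],lr=[343,144,375,175],rect=[306,182,334,216],long=[340,178,376,222]);cs={}
for k,(l,t,r,b) in B.items():
    m=(C[t:b,l:r].max(2)<70).astype(np.uint8)
    n,L,S,_=cv2.connectedComponentsWithStats(m);i=1+S[1:,4].argmax()
    v,u=np.nonzero(L==i);p=onplane(np.c_[u+l,v+t].astype(float),.012)[:,:2]
    q=cv2.minAreaRect(p.astype(np.float32)*1000);cs[k]=p.mean(0)
    print(k,len(p),p.mean(0).round(4),[np.round(x,1) for x in q],np.ptp(p,axis=0).round(3))
o=dict(sr=(.5,.5),lr=(.5,-.5),rect=(-.5,.5),long=(-.5,-.5))
def res(x):
    c,s=np.cos(x[2]),np.sin(x[2]);return np.concatenate([x[:2]+np.array([[c,-s],[s,c]])@(np.array(o[k])*[.115,.105])-cs[k] for k in o])
s=least_squares(res,[.59,-.18,0]);print(s.x,np.degrees(s.x[2]),s.fun.round(4))
for k,v in zip(o,s.fun.reshape(-1,2)):print(k,(cs[k]+v).round(4))
W=cloud(f)
w=W[225:275,140:205].reshape(-1,3);j=w[(w[:,2]>.03)&(w[:,2]<.075)&(w[:,0]<.43)]
t=j[j[:,2]>.056];print('rim',cv2.minEnclosingCircle(t[:,:2].astype(np.float32)*1000),j[:,:2].min(0),j[:,:2].max(0))
h=j[j[:,1]>.292];print('handle',len(h),h.mean(0))
a=w[(w[:,0]>.425)&(w[:,0]<.47)&(w[:,1]>.21)&(w[:,1]<.31)];print('near',len(a),np.nanpercentile(a[:,2],[0,50,100]), a[a[:,2]>.01].min(0) if (a[:,2]>.01).any() else '')
print(go([.569,.145,.25],90))
E
python3 m2.py
```

```text
sr 284 [ 0.6533 -0.1337] [array([ 653.8, -133.7]), array([51.2, 52.9]), np.float64(62.8)] [0.052 0.053]
lr 425 [ 0.6486 -0.2388] [array([ 648.9, -239.8]), array([64.1, 63.3]), np.float64(89.0)] [0.064 0.064]
rect 456 [ 0.539  -0.1291] [array([ 538.8, -129.4]), array([49.5, 69.3]), np.float64(88.1)] [0.07  0.051]
long 785 [ 0.5338 -0.2342] [array([ 534.5, -234.8]), array([68.4, 97.8]), np.float64(87.7)] [0.098 0.07 ]
[ 0.59367499 -0.18393994 -0.04335236] -2.4839071857110855 [ 0.0001 -0.0003  0.0002 -0.0001 -0.0005  0.0001  0.0002  0.0003]
sr [ 0.6534 -0.134 ]
lr [ 0.6488 -0.2389]
rect [ 0.5385 -0.129 ]
long [ 0.534  -0.2339]
rim ((391.6471252441406, 266.3670349121094), 36.311492919921875) [0.3653284  0.23026537] [0.42961748 0.3493656 ]
handle 19 [0.40802893 0.31621353 0.04895544]
near 691 [-0.00597175  0.00254319  0.05636822] [0.44579115 0.2347194  0.01519205]
([58.57, -50.87, -1.07], [-0.0, -0.0, -1.251])
```

Run:
```python
import cv2
a=cv2.imread('pics/scene0.png');cv2.imwrite('pics/sc_c.png',cv2.resize(a[200:370,130:330],None,fx=3,fy=3))
```

```text
(no output)
```

View pics/sc_c.png

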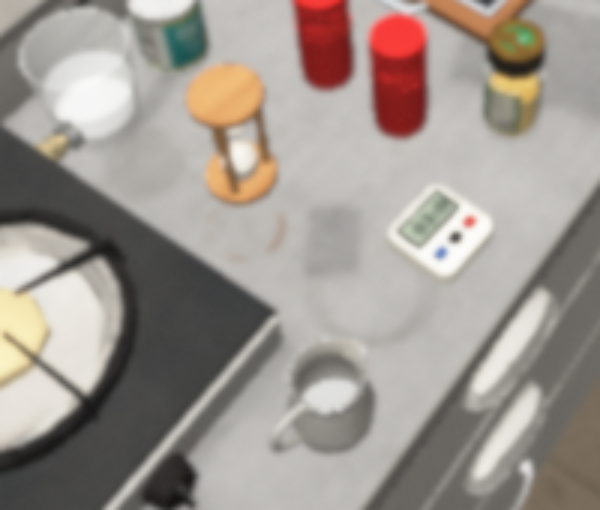

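The crop confirms the target: the wooden-disc sand timer at crop (235,130). The two red jars and the spice jar are to its right. The jug's handle points to the left, towards the stove.

```bash
r='[58.6,-50.9,-1.1,0,0,-1.251,8.0]'; python3 -m inch '[[[58.6,-50.9,-1.1,0,0,-1.251,8.0],[58.6,-50.9,-1.1,0,0,-1.251,8.0],[58.6,-50.9,-1.1,0,0,-1.251,8.0],[58.6,-50.9,-1.1,0,0,-1.251,8.0],[58.6,-50.9,-1.1,0,0,-1.251,8.0],[58.6,-50.9,-1.1,0,0,-1.251,8.0],[58.6,-50.9,-1.1,0,0,-1.251,8.0],[58.6,-50.9,-1.1,0,0,-1.251,8.0],[58.6,-50.9,-1.1,0,0,-1.251,8.0],[58.6,-50.9,-1.1,0,0,-1.251,8.0]]]' 30; python3 -c "
from h import *
print(go([.569,.145,.25],90))"
```

```text
time: 2.35
eef_pos: [0.4928, 0.0173, 0.2485]
tcp_rot: [3.141, 0.0, 1.571]
contact_force: [1.4, -1.6, -0.1]
opening: 0.0802
grasp_force: 0.0
([12.77, 7.62, -0.15], [0.001, 0.0, 0.0])
```

```bash
python3 -m inch '[[[12.8,7.6,-0.1,0,0,0,8.0],[12.8,7.6,-0.1,0,0,0,8.0],[12.8,7.6,-0.1,0,0,0,8.0],[12.8,7.6,-0.1,0,0,0,8.0]]]'
cat > w.py <<'E'
from h import *
import sys
s=bot.observe();f=bot.grab_frame("wrist");save(f,sys.argv[1]+".png")
T=np.eye(4);T[:3,:3]=R.from_euler('xyz',s["tcp_rot"]).as_matrix();T[:3,3]=s["eef_pos"]
W=cloud(f,T@f["T_tool_cam"]);np.savez('pics/%s.npz'%sys.argv[1],W=W,C=f["color"])
print(s["eef_pos"].round(4) if hasattr(s["eef_pos"],'round') else s["eef_pos"])
E
python3 w.py w1
python3 - <<'E'
from h import *
W=np.load('pics/w1.npz')['W'].reshape(-1,3)
m=(abs(W[:,2]-.108)<.005)&(np.hypot(W[:,0]-.569,W[:,1]-.145)<.05);p=W[m]
print(len(p),p.mean(0) if len(p) else '',cv2.minEnclosingCircle(p[:,:2].astype(np.float32)*1000) if len(p) else '')
print(go([.569,.145,.25],90))
E
```

```text
time: 2.85
eef_pos: [0.5682, 0.1445, 0.2486]
tcp_rot: [-3.141, 0.0, 1.573]
contact_force: [0.1, -0.4, 0.7]
opening: 0.0802
grasp_force: 0.0
[0.5682 0.1445 0.2486]
2415 [0.57254414 0.14597474 0.10758062] ((572.43310546875, 144.47877502441406), 27.93696403503418)
([0.16, 0.12, -0.12], [-0.001, 0.0, 0.001])
```

```bash
python3 -m inch '[[[0.1,0.3,6,0,0,0,8.0],[0.1,0.3,11,0,0,0,8.0],[0.1,0.3,14,0,0,0,8.0],[0.1,0.3,16,0,0,0,8.0],[0.1,0.3,16,0,0,0,8.0],[0.1,0.3,16,0,0,0,5.0],[0.1,0.3,16,0,0,0,5.0],[0.1,0.3,16,0,0,0,5.0],[0.1,0.3,16,0,0,0,5.0],[0.1,0.3,16,0,0,0,5.0]]]' 30
```

```text
time: 4.15
eef_pos: [0.5715, 0.1441, 0.0908]
tcp_rot: [3.139, 0.0, 1.571]
contact_force: [-0.5, -1.7, 6.6]
opening: 0.055
grasp_force: 31.2
```

```bash
python3 -m inch '[[[0,0,-2,0,0,0,4.8],[0,0,-6,0,0,0,4.8],[0,0,-11,0,0,0,4.8],[0,0,-15,0,0,0,4.8],[0,0,-16,0,0,0,4.8],[0,0,-16,0,0,0,4.8]]]' 40;  python3 -c "
from h import *
print(go([.649,-.239,.25],90),bot.observe()['eef_pos'])"
```

```text
time: 4.9
eef_pos: [0.5707, 0.1443, 0.2487]
tcp_rot: [-3.141, -0.0, 1.571]
contact_force: [-0.2, -0.1, -1.8]
opening: 0.0547
grasp_force: 42.7
([-38.33, 7.83, -0.13], [-0.0, -0.0, 0.0]) [0.57070581 0.14425495 0.2486943 ]
```

```bash
python3 -m inch '[[[-5,1,0,0,0,0,4.8],[-10,2,0,0,0,0,4.8],[-15,3,0,0,0,0,4.8],[-20,4,0,0,0,0,4.8],[-25,5,0,0,0,0,4.8],[-30,6,0,0,0,0,4.8],[-34,7,0,0,0,0,4.8],[-37,7.6,0,0,0,0,4.8],[-38.3,7.8,0,0,0,0,4.8],[-38.3,7.8,0,0,0,0,4.8]]]';  python3 w.py w2; python3 -c "
from h import *
print(go([.649,-.239,.105],90),bot.observe()['grasp_force'])
W=np.load('pics/w2.npz')['W'].reshape(-1,3)
"
```

```text
time: 6.15
eef_pos: [0.6487, -0.2387, 0.2477]
tcp_rot: [-3.14, -0.001, 1.57]
contact_force: [-0.3, 0.2, -2.1]
opening: 0.0541
grasp_force: 42.7
[ 0.6487 -0.2387  0.2477]
([-0.12, 0.04, 14.33], [-0.001, -0.001, 0.0]) 42.69916355609894
```

View pics/w2.png

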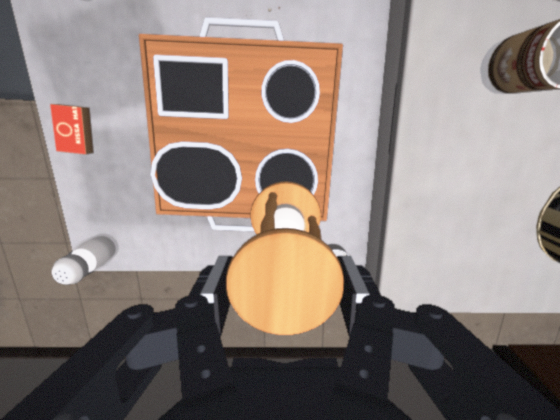

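The wrist view shows the timer upright in the fingers, with the well below it at (287,172) in line. Lowering it.

```bash
python3 -m inch '[[[0,0,5,0,0,0,4.8],[0,0,9,0,0,0,4.8],[0,0,12,0,0,0,4.8],[0,0,13.7,0,0,0,4.8],[0,0,14.3,0,0,0,4.8],[0,0,14.4,0,0,0,4.8],[0,0,14.4,0,0,0,4.8],[0,0,14.4,0,0,0,7.2],[0,0,14.4,0,0,0,7.2],[0,0,14.4,0,0,0,7.2]]]'; python3 -m inch '[[[0,0,-4,0,0,0,7.5],[0,0,-9,0,0,0,7.5],[0,0,-14,0,0,0,7.5],[0,0,-14,0,0,0,7.5]]]';  python3 w.py w3; python3 -c "
from h import *
print(go([.389,-.333,.22],90))
W=np.load('pics/w3.npz')['W'].reshape(-1,3)
q=W[abs(W[:,2]-.12)<.006]; q=q[np.hypot(q[:,0]-.649,q[:,1]+.239)<.05]
print(len(q),q.mean(0))
W=W[np.hypot(W[:,0]-.385,W[:,1]+.33)<.06]
for a,b in((.03,.05),(.05,.07),(.07,.08),(.08,.095)):
  q=W[(W[:,2]>a)&(W[:,2]<b)]
  if len(q): print(a,len(q),q.mean(0).round(4),q.min(0).round(3),q.max(0).round(3))
"
```

```text
time: 7.45
eef_pos: [0.649, -0.2388, 0.1055]
tcp_rot: [3.141, 0.0, 1.571]
contact_force: [-0.1, 0.6, 0.8]
opening: 0.0721
grasp_force: 0.0
time: 7.95
eef_pos: [0.6499, -0.2392, 0.2501]
tcp_rot: [3.134, 0.004, 1.571]
contact_force: [-0.5, 0.2, -0.5]
opening: 0.0749
grasp_force: 0.0
[ 0.6499 -0.2392  0.2501]
([-9.41, -26.04, 2.63], [0.003, 0.002, 0.0])
2600 [ 0.65054648 -0.23674266  0.11955142]
0.03 464 [ 0.4058 -0.3292  0.04  ] [ 0.382 -0.355  0.03 ] [ 0.416 -0.316  0.05 ]
0.05 395 [ 0.4046 -0.3297  0.0591] [ 0.384 -0.353  0.05 ] [ 0.412 -0.318  0.07 ]
0.07 248 [ 0.4036 -0.3289  0.0757] [ 0.382 -0.351  0.07 ] [ 0.411 -0.319  0.08 ]
0.08 539 [ 0.3976 -0.3334  0.0855] [ 0.382 -0.35   0.08 ] [ 0.41  -0.321  0.091]
```

```bash
python3 -m inch '[[[-3,-6,0,0,0,0,7.8],[-5,-12,0,0,0,0,7.8],[-7,-18,0,0,0,0,7.8],[-9,-24,0,0,0,0,7.8],[-9.4,-25.9,1,0,0,0,7.8],[-9.4,-25.9,2.6,0,0,0,7.8],[-9.4,-25.9,2.6,0,0,0,7.8]]]';  python3 w.py w4; python3 -c "
from h import *
W=np.load('pics/w4.npz')['W'].reshape(-1,3)
W=W[np.hypot(W[:,0]-.385,W[:,1]+.33)<.06]
for a,b in((.03,.05),(.05,.07),(.07,.08),(.08,.095)):
  q=W[(W[:,2]>a)&(W[:,2]<b)]
  if len(q): print(a,len(q),q.mean(0).round(4),q.min(0).round(3),q.max(0).round(3))
print(go([.390,-.333,.05],90))
"
```

```text
time: 8.88
eef_pos: [0.3892, -0.3321, 0.2174]
tcp_rot: [-3.139, -0.004, 1.57]
contact_force: [0.3, 0.1, 0.6]
opening: 0.0778
grasp_force: 0.0
[ 0.3892 -0.3321  0.2174]
0.03 260 [ 0.3919 -0.3239  0.0406] [ 0.372 -0.344  0.03 ] [ 0.415 -0.317  0.05 ]
0.05 177 [ 0.3924 -0.3239  0.0575] [ 0.376 -0.337  0.05 ] [ 0.411 -0.319  0.07 ]
0.07 172 [ 0.3931 -0.3284  0.0778] [ 0.377 -0.353  0.07 ] [ 0.41  -0.319  0.08 ]
0.08 782 [ 0.3936 -0.3346  0.0858] [ 0.378 -0.351  0.08 ] [ 0.409 -0.321  0.09 ]
([-0.1, 0.05, 16.83], [-0.001, -0.002, -0.0])
```

View pics/w4.png

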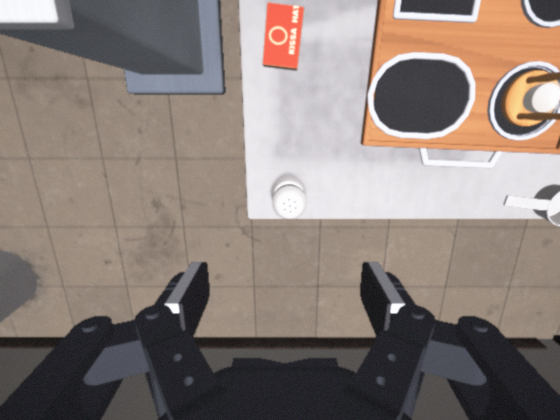

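The shaker stands at px (290,202) near the corner, centred between the fingers. The sand timer is in its well at (540,97).

```bash
python3 -m inch '[[[-0.3,0.3,6,0,0,0,7.8],[-0.3,0.3,11,0,0,0,7.8],[-0.3,0.3,15,0,0,0,7.8],[-0.3,0.3,17.2,0,0,0,7.8],[-0.3,0.3,17.2,0,0,0,7.0],[-0.3,0.3,17.2,0,0,0,3.7],[-0.3,0.3,17.2,0,0,0,3.7],[-0.3,0.3,17.2,0,0,0,3.7],[-0.3,0.3,17.2,0,0,0,3.7],[-0.3,0.3,17.2,0,0,0,3.7]]]' 30; python3 -m inch '[[[0,0,-1,0,0,0,3.7],[0,0,-5,0,0,0,3.7],[0,0,-10,0,0,0,3.7],[0,0,-15,0,0,0,3.7],[0,0,-17,0,0,0,3.7],[0,0,-17,0,0,0,3.7]]]';python3 -c "
from h import *
print(go([.6534,-.134,.25],90))"
```

```text
time: 10.18
eef_pos: [0.3933, -0.3363, 0.0484]
tcp_rot: [3.14, 0.002, 1.571]
contact_force: [-0.6, 0.6, 5.9]
opening: 0.0371
grasp_force: 18.5
time: 10.92
eef_pos: [0.3931, -0.3359, 0.2188]
tcp_rot: [3.14, 0.003, 1.571]
contact_force: [0.3, -1.5, -0.5]
opening: 0.0372
grasp_force: 17.7
([20.18, 26.03, -3.12], [0.002, 0.003, 0.0])
```

```bash
python3 w.py w5; python3 -c "
import cv2;a=cv2.imread('pics/w5.png');cv2.imwrite('pics/w5c.png',a[180:420,130:450])"
```

```text
[ 0.3931 -0.3359  0.2188]
```

View pics/w5c.png

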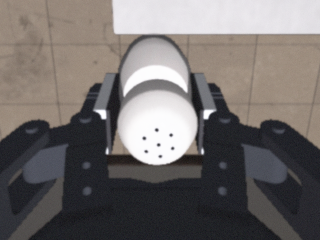

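The shaker is held upright between the pads, seen at crop (157,110). Carrying it over.

```bash
python3 -m inch '[[[2,2.6,-3,0,0,0,3.4],[5,6.5,-3.1,0,0,0,3.4],[8,10,-3.1,0,0,0,3.4],[11,14,-3.1,0,0,0,3.4],[14,18,-3.1,0,0,0,3.4],[17,22,-3.1,0,0,0,3.4],[19.5,25,-3.1,0,0,0,3.4],[20.2,26,-3.1,0,0,0,3.4],[20.2,26,-3.1,0,0,0,3.4],[20.2,26,-3.1,0,0,0,3.4]]]' 35; python3 w.py w6;python3 -c "
from h import *
print(go([.6534,-.134,.0605],90))"
```

```text
time: 12.22
eef_pos: [0.6521, -0.1348, 0.2479]
tcp_rot: [-3.141, -0.0, 1.57]
contact_force: [0.4, -0.4, -1.0]
opening: 0.0361
grasp_force: 34.7
[ 0.6521 -0.1348  0.2479]
([0.08, 0.13, 18.77], [-0.0, 0.0, -0.001])
```

View pics/w6.png

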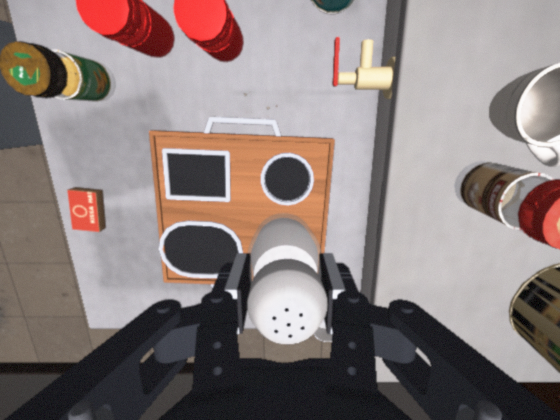

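The shaker is held upright, and the small well at (287,180) is ahead and aligned. Lowering it.

```bash
python3 -m inch '[[[0.1,0.1,6,0,0,0,3.4],[0.1,0.1,11,0,0,0,3.4],[0.1,0.1,15,0,0,0,3.4],[0.1,0.1,17.5,0,0,0,3.4],[0.1,0.1,18.3,0,0,0,3.4],[0.1,0.1,18.6,0,0,0,3.4],[0.1,0.1,18.7,0,0,0,3.4],[0.1,0.1,18.7,0,0,0,3.4]]]' ; python3 -m inch '[[[0,0,0,0,0,0,6.2],[0,0,0,0,0,0,6.2],[0,0,0,0,0,0,6.2],[0,0,-4,0,0,0,6.8],[0,0,-9,0,0,0,7],[0,0,-14,0,0,0,7],[0,0,-18,0,0,0,7],[0,0,-18,0,0,0,7]]]';python3 w.py w7;python3 -c "
from h import *
W=np.load('pics/w7.npz')['W'].reshape(-1,3)
q=W[np.hypot(W[:,0]-.6534,W[:,1]+.134)<.045];q=q[q[:,2]>.09]
print(len(q),q.mean(0),q.min(0),q.max(0))
print(go([.39,.258,.25],90))"
```

```text
time: 13.28
eef_pos: [0.6542, -0.1329, 0.0621]
tcp_rot: [3.14, 0.001, 1.571]
contact_force: [0.1, -0.0, -1.0]
opening: 0.0363
grasp_force: 34.7
time: 14.28
eef_pos: [0.6548, -0.133, 0.245]
tcp_rot: [3.135, 0.003, 1.571]
contact_force: [-0.3, -0.4, -1.3]
opening: 0.0702
grasp_force: 0.0
[ 0.6548 -0.133   0.245 ]
23815 [ 0.65373088 -0.12195317  0.30307321] [ 0.60848009 -0.14937516  0.09004064] [ 0.69783064 -0.11267371  0.33632189]
([39.08, -26.41, -0.86], [0.002, 0.001, 0.0])
```

```bash
python3 -m inch '[[[5,-4,-0.8,0,0,0,7],[10,-8,-0.8,0,0,0,7],[15,-12,-0.8,0,0,0,7],[20,-16,-0.8,0,0,0,7],[25,-19,-0.8,0,0,0,7],[30,-22,-0.8,0,0,0,7],[35,-25,-0.8,0,0,0,7],[38,-26,-0.8,0,0,0,7],[39,-26.4,-0.8,0,0,0,7],[39,-26.4,-0.8,0,0,0,7]]]' ;python3 w.py w8;python3 -c "
from h import *
W=np.load('pics/w8.npz')['W'].reshape(-1,3)
q=W[(abs(W[:,0]-.39)<.05)&(abs(W[:,1]-.268)<.055)&(W[:,2]>.02)&(W[:,2]<.08)]
t=q[q[:,2]>.058];print(len(q),len(t),cv2.minEnclosingCircle(t[:,:2].astype(np.float32)*1000),t.min(0),t.max(0))
b=q[(q[:,1]>.2975)];print('handle',len(b),b.mean(0),b.min(0),b.max(0))
s=W[(W[:,0]>.42)&(W[:,0]<.47)&(abs(W[:,1]-.258)<.03)&(W[:,2]>.01)&(W[:,2]<.1)];print('stove',len(s),s.min(0),s.max(0))
"
```

```text
time: 15.58
eef_pos: [0.3899, 0.257, 0.2485]
tcp_rot: [-3.14, 0.001, 1.571]
contact_force: [0.2, 0.0, 0.2]
opening: 0.0698
grasp_force: 0.0
[0.3899 0.257  0.2485]
1242 535 ((393.93487548828125, 263.3358154296875), 36.30289077758789) [0.36943254 0.22735021 0.05802338] [0.41873907 0.29922168 0.06558755]
handle 55 [0.39947504 0.3024903  0.05056393] [0.39662698 0.29795567 0.02736129] [0.40204833 0.3072603  0.05854613]
stove 1029 [0.42017918 0.2346319  0.01587546] [0.46995794 0.287996   0.05443981]
```

View pics/w8.png

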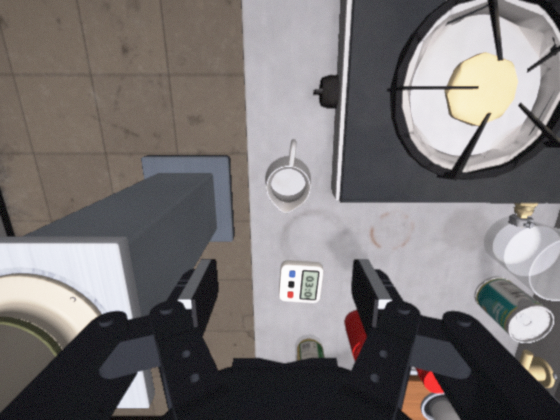

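Jug: body at px (289,185) with the handle pointing up and slightly right at (293,143). The stove edge is at column 338.

```bash
python3 -c "
from h import *
from scipy.optimize import least_squares
W=np.load('pics/w8.npz')['W'].reshape(-1,3)
q=W[(W[:,0]>.35)&(W[:,0]<.43)&(abs(W[:,1]-.268)<.055)&(W[:,2]>.02)&(W[:,2]<.08)]
t=q[(q[:,2]>.059)&(q[:,1]<.283)]
s=least_squares(lambda x:np.hypot(t[:,0]-x[0],t[:,1]-x[1])-x[2],[.391,.257,.028],loss='soft_l1',f_scale=.001);print(len(t),s.x)
h=q[q[:,1]>.2935];c=s.x[:2];d=h[:,:2].mean(0)-c;print(len(h),h.mean(0),np.degrees(np.arctan2(d[1],d[0])))
for z in(.02,.04):
  b=W[(W[:,0]>.43)&(W[:,0]<.5)&(abs(W[:,1]-.258)<.02)&(W[:,2]>z)&(W[:,2]<.1)];print('stove',np.percentile(b[:,0],[1,5,20]),b[:,2].max())
b=W[(W[:,0]>.33)&(W[:,0]<.47)&(abs(W[:,1]-.24)<.025)&(W[:,2]<.1)];print(b[:,1].min())
"
```

```text
428 [0.39388335 0.25565668 0.02354739]
80 [0.3992194  0.30028589 0.05175891] 83.18185635940256
stove [0.44866611 0.44884277 0.45637271] 0.05572757322807864
stove [0.44874562 0.45068306 0.45799159] 0.05572757322807864
0.215243366066826
```

```bash
python3 -m inch '[[[-0.1,0.2,5,0,0,0.122,6.7],[-0.1,0.2,10,0,0,0.122,6.7],[-0.1,0.2,14,0,0,0.122,6.7],[-0.1,0.2,17,0,0,0.122,6.7],[-0.1,0.2,19,0,0,0.122,6.7],[-0.1,0.2,20.5,0,0,0.122,6.7],[-0.1,0.2,21,0,0,0.122,6.7],[-0.1,0.2,21,0,0,0.122,6.7]]]' 35; python3 -m inch '[[[0,0,0,0,0,0,4.8],[0,0,0,0,0,0,4.8],[0,0,0,0,0,0,4.8],[0,0,0,0,0,0,4.8]]]' 35
```

```text
time: 16.62
eef_pos: [0.3923, 0.2557, 0.0392]
tcp_rot: [-3.141, 0.0, 1.448]
contact_force: [-0.1, 0.2, 0.4]
opening: 0.0675
grasp_force: 0.0
time: 17.12
eef_pos: [0.3925, 0.2561, 0.0402]
tcp_rot: [3.14, -0.0, 1.449]
contact_force: [-0.7, -2.6, 5.2]
opening: 0.0522
grasp_force: 36.0
```

```bash
python3 -m inch '[[[0,0,-2,0,0,0,4.8],[0,0,-6,0,0,0,4.8],[0,0,-11,0,0,0,4.8],[0,0,-16,0,0,0,4.8],[0,0,-20,0,0,0,4.8],[0,0,-21,0,0,0,4.8],[0,0,-21,0,0,0,4.8]]]' 35; python3 -c "
from h import *
print(go([.523,-.2335,.25],-2.5))"
```

```text
time: 18.0
eef_pos: [0.3917, 0.2561, 0.2489]
tcp_rot: [-3.142, 0.0, 1.449]
contact_force: [-0.3, -0.6, -1.6]
opening: 0.0521
grasp_force: 37.5
([-47.0, 18.99, -0.11], [-0.0, 0.0, 1.492])
```

```bash
python3 -m inch '[[[-4,1.6,0,0,0,0.13,4.8],[-8,3.2,0,0,0,0.26,4.8],[-13,5,0,0,0,0.4,4.8],[-18,7,0,0,0,0.55,4.8],[-23,9,0,0,0,0.7,4.8],[-28,11,0,0,0,0.85,4.8],[-33,13,0,0,0,1.0,4.8],[-38,15,0,0,0,1.15,4.8],[-42,17,0,0,0,1.3,4.8],[-45,18,0,0,0,1.4,4.8]]]'; python3 -m inch '[[[0,0,0,0,0,0,4.8]]]';python3 -c "
from h import *
print(go([.523,-.2335,.16],-2.5))"
```

```text
time: 19.25
eef_pos: [0.5157, -0.214, 0.2466]
tcp_rot: [-3.139, 0.003, 0.044]
contact_force: [-0.1, 0.5, -1.7]
opening: 0.0521
grasp_force: 37.5
time: 19.38
eef_pos: [0.5155, -0.2139, 0.2465]
tcp_rot: [-3.139, 0.003, 0.046]
contact_force: [-0.1, 0.9, -1.2]
opening: 0.0521
grasp_force: 37.5
([0.69, 2.01, 8.64], [-0.002, 0.004, 0.09])
```

```bash
python3 -m inch '[[[0.4,1,3,0,0,0.045,4.8],[0.7,2,6,0,0,0.09,4.8],[0.7,2,8.6,0,0,0.09,4.8],[0.7,2,8.6,0,0,0.09,4.8]]]';python3 w.py w9;python3 -c "
from h import *
print(go([.523,-.2335,.0522],-2.5))"
```

```text
time: 19.88
eef_pos: [0.5227, -0.2304, 0.1607]
tcp_rot: [-3.138, 0.005, -0.04]
contact_force: [-0.6, 0.8, -1.1]
opening: 0.0518
grasp_force: 37.5
[ 0.5227 -0.2304  0.1607]
([-0.01, 0.28, 11.02], [-0.002, 0.002, 0.004])
```

View pics/w9.png

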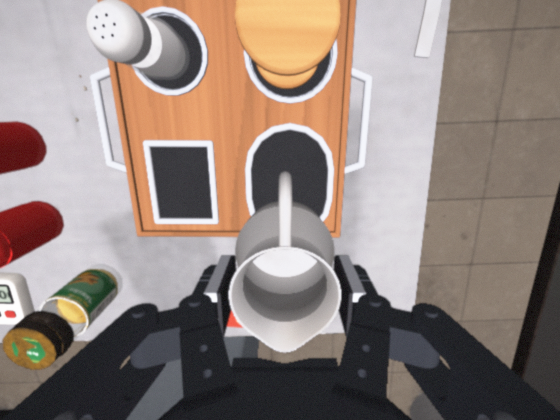

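The jug is held with its handle ahead along the tool's x axis, at (285,210), and the well is aligned. The shaker stands inside the small well and the timer inside the large one.

```bash
python3 -m inch '[[[0,0.3,4,0,0,0,4.8],[0,0.3,7.5,0,0,0,4.8],[0,0.3,9.8,0,0,0,4.8],[0,0.3,10.6,0,0,0,4.8],[0,0.3,10.9,0,0,0,4.8],[0,0.3,10.9,0,0,0,4.8]]]'; python3 -m inch '[[[0,0,0,0,0,0,7],[0,0,0,0,0,0,7],[0,0,0,0,0,0,7],[0,0,-4,0,0,0,7],[0,0,-9,0,0,0,7],[0,0,-14,0,0,0,7],[0,0,-19,0,0,0,7],[0,0,-19,0,0,0,7]]]';python3 -c "
from h import *
print(go([.384,-.1765,.19],83.8))"
```

```text
time: 20.68
eef_pos: [0.5241, -0.2351, 0.0552]
tcp_rot: [3.141, -0.001, -0.041]
contact_force: [-0.2, -0.2, -1.0]
opening: 0.0522
grasp_force: 37.5
time: 21.68
eef_pos: [0.5247, -0.2356, 0.2483]
tcp_rot: [3.137, -0.007, -0.041]
contact_force: [-0.0, -0.5, -1.0]
opening: 0.07
grasp_force: 0.0
([-14.34, -5.35, 5.7], [0.009, -0.002, -1.504])
```

```bash
python3 -m inch '[[[-3,-1,0,0,0,-0.18,7],[-6,-2,0,0,0,-0.36,7],[-9,-3,0,0,0,-0.54,7],[-12,-4,1,0,0,-0.72,7],[-14,-5,3,0,0,-0.9,7],[-14.3,-5.4,5.7,0,0,-1.08,7],[-14.3,-5.4,5.7,0,0,-1.26,7],[-14.3,-5.4,5.7,0,0,-1.44,7],[-14.3,-5.4,5.7,0,0,-1.504,7],[-14.3,-5.4,5.7,0,0,-1.504,7]]]';python3 w.py w10;python3 -c "
from h import *
for n in ['top']:
  f=bot.grab_frame(n);save(f,n+'1.png');W=cloud(f).reshape(-1,3)
  for k,c,z,r in(('timer',(.649,-.239),.112,.04),('shaker',(.653,-.134),.09,.035),('jugtop',(.523,-.233),.066,.045)):
    p=W[(np.hypot(W[:,0]-c[0],W[:,1]-c[1])<r)&(W[:,2]>z)&(W[:,2]<.13)];print(k,len(p),p.mean(0).round(4),p.min(0).round(3),p.max(0).round(3))
W=np.load('pics/w10.npz')['W'].reshape(-1,3)
q=W[(np.hypot(W[:,0]-.384,W[:,1]+.1765)<.045)&(W[:,2]>.011)&(W[:,2]<.03)]
print(len(q),q[:,2].mean(),cv2.minAreaRect(q[:,:2].astype(np.float32)*1000))
print(go([.384,-.1765,.1],83.8))"
```

```text
time: 22.92
eef_pos: [0.3827, -0.1748, 0.1866]
tcp_rot: [-3.141, -0.001, 1.462]
contact_force: [-0.6, -0.0, -0.6]
opening: 0.07
grasp_force: 0.0
[ 0.3827 -0.1748  0.1866]
timer 375 [ 0.6461 -0.2355  0.1194] [ 0.62  -0.262  0.113] [ 0.673 -0.209  0.124]
shaker 123 [ 0.6494 -0.1307  0.0972] [ 0.634 -0.147  0.09 ] [ 0.668 -0.115  0.105]
jugtop 99 [ 0.5349 -0.2378  0.0725] [ 0.505 -0.258  0.067] [ 0.568 -0.211  0.08 ]
1745 0.01600037512761946 ((387.11273193359375, -178.26136779785156), (55.993045806884766, 37.018856048583984), 83.76285552978516)
([-0.15, 0.14, 8.68], [-0.001, -0.0, -0.001])
```

```bash
python3 -m inch '[[[-0.2,0.2,6,0,0,0,4.5],[-0.2,0.2,10,0,0,0,4.5],[-0.2,0.2,13,0,0,0,4.5],[-0.2,0.2,13,0,0,0,4.5]]]';python3 w.py w11;python3 -c "
from h import *
s=bot.observe();A=R.from_euler('xyz',s['tcp_rot'])
W=np.load('pics/w11.npz')['W'].reshape(-1,3);P=A.inv().apply(W-s['eef_pos'])*1000
m=(abs(P[:,0])<20)&(abs(P[:,1])>18)&(abs(P[:,1])<45)&(P[:,2]>-30)&(P[:,2]<25)
p=P[m];print(s['opening'],len(p),np.percentile(p[:,2],[50,90,98,100]),np.abs(p[:,1]).min())
print(go([.3855,-.177,.0135],83.8))"
```

```text
time: 23.52
eef_pos: [0.384, -0.1767, 0.0559]
tcp_rot: [-3.138, -0.003, 1.462]
contact_force: [0.7, 0.0, 0.5]
opening: 0.0449
grasp_force: 0.0
[ 0.384  -0.1767  0.0559]
0.04501847192959877 2987 [-15.72052114  -0.70907068   4.11040632   7.76418733] 22.078884675320356
([0.02, 0.08, 4.36], [-0.001, -0.001, -0.001])
```

View pics/w11.png

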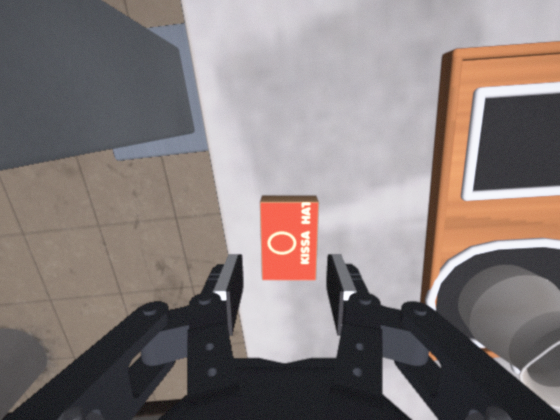

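The red match box is centred between the fingers and square to them, at px (289,238). Descending.

```bash
python3 -m inch '[[[0,0.1,2,0,0,0,4.8],[0,0.1,3.6,0,0,0,4.8],[0,0.1,4.35,0,0,0,4.8],[0,0.1,4.35,0,0,0,4.8],[0,0.1,4.35,0,0,0,2.8],[0,0.1,4.35,0,0,0,2.8],[0,0.1,4.35,0,0,0,2.8],[0,0.1,4.35,0,0,0,2.8]]]' 22;python3 -m inch '[[[0,0,-1,0,0,0,2.8],[0,0,-4,0,0,0,2.8],[0,0,-8,0,0,0,2.8],[0,0,-12,0,0,0,2.8],[0,0,-15,0,0,0,2.8],[0,0,-15,0,0,0,2.8]]]';python3 -c "
from h import *
print(go([.5385,-.129,.165],-2.5),go([.5385,-.129,.165],177.5),bot.observe()['q'])"
```

```text
time: 24.58
eef_pos: [0.3862, -0.1777, 0.0146]
tcp_rot: [3.14, 0.001, 1.463]
contact_force: [-0.5, -0.3, 7.6]
opening: 0.0366
grasp_force: 22.5
time: 25.32
eef_pos: [0.3864, -0.1778, 0.166]
tcp_rot: [3.137, 0.003, 1.463]
contact_force: [-0.2, 0.7, -0.6]
opening: 0.0361
grasp_force: 22.3
([6.49, 14.6, 0.14], [0.006, -0.001, 1.507]) ([6.49, 14.6, 0.14], [0.001, 0.006, -1.635]) [-7.11190132e-01  2.41353034e-01  1.74605808e+00  2.25969396e-05
  1.14907436e+00 -6.03336662e-01]
```

```bash
python3 -m inch '[[[1,1.5,0,0,0,0.17,2.8],[1.5,3,0,0,0,0.34,2.8],[2,4.5,0,0,0,0.51,2.8],[3,6,0,0,0,0.68,2.8],[4,8,0,0,0,0.85,2.8],[5,10,0,0,0,1.02,2.8],[6,12,0,0,0,1.19,2.8],[6.5,14,0,0,0,1.36,2.8],[6.5,14.6,0,0,0,1.507,2.8],[6.5,14.6,0,0,0,1.507,2.8]]]';python3 w.py w12;python3 -c "
from h import *
print(go([.5385,-.129,.0266],-2.5))"
```

```text
time: 26.58
eef_pos: [0.5377, -0.1283, 0.1627]
tcp_rot: [-3.141, 0.002, -0.043]
contact_force: [-0.3, 0.0, -0.5]
opening: 0.0364
grasp_force: 22.3
[ 0.5377 -0.1283  0.1627]
([0.13, 0.08, 13.63], [-0.001, 0.002, 0.003])
```

View pics/w12.png

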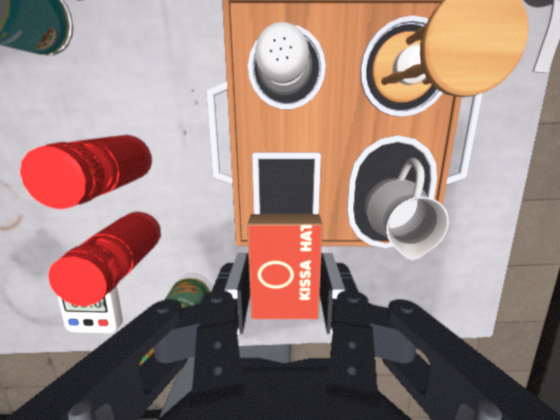

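The box is level in the fingers at (285,268), with the rectangular well straight ahead at (287,185). The other three items are in their wells. Lowering it.

```bash
python3 -m inch '[[[0.1,0.1,5,0,0,0,2.8],[0.1,0.1,9,0,0,0,2.8],[0.1,0.1,12,0,0,0,2.8],[0.1,0.1,13.2,0,0,0,2.8],[0.1,0.1,13.5,0,0,0,2.8],[0.1,0.1,13.5,0,0,0,2.8]]]';python3 -m inch '[[[0,0,0,0,0,0,5.2],[0,0,0,0,0,0,5.2],[0,0,0,0,0,0,5.2],[0,0,-4,0,0,0,5.2],[0,0,-9,0,0,0,5.5],[0,0,-14,0,0,0,6],[0,0,-20,0,0,0,6],[0,0,-20,0,0,0,6]]]'
python3 -m inch '[[[-6,0,0,0,0,0,6],[-11,0,0,0,0,0,6],[-13,0,0,0,0,0,6],[-13,0,0,0,0,0,6]]]'; python3 w.py w13; python3 -c "
from h import *
W=np.load('pics/w13.npz')['W'].reshape(-1,3)
def rep(W):
  for k,c,z,zz,r in(('timer',(.649,-.239),.114,.13,.045),('shakertop',(.653,-.134),.085,.13,.045),('jugtop',(.523,-.233),.062,.1,.06),('jughandle',(.57,-.237),.03,.07,.012),('box',(.5385,-.129),.022,.05,.045)):
    p=W[(np.hypot(W[:,0]-c[0],W[:,1]-c[1])<r)&(W[:,2]>z)&(W[:,2]<zz)]
    if len(p): print(k,len(p),p.mean(0).round(4),p.min(0).round(3),p.max(0).round(3),cv2.minAreaRect(p[:,:2].astype(np.float32)*1000))
rep(W);f=bot.grab_frame('top');save(f,'top2.png');print('top');rep(cloud(f).reshape(-1,3))
a=f['color'];cv2.imwrite('pics/top2c.png',cv2.resize(a[130:280,140:430],None,fx=2.75,fy=2.75,interpolation=cv2.INTER_CUBIC))
"
```

```text
time: 27.38
eef_pos: [0.5393, -0.1298, 0.0296]
tcp_rot: [3.141, -0.001, -0.044]
contact_force: [-0.1, 0.2, -0.3]
opening: 0.0362
grasp_force: 22.3
time: 28.38
eef_pos: [0.5403, -0.1301, 0.2334]
tcp_rot: [3.138, -0.009, -0.044]
contact_force: [-0.5, 0.4, 0.4]
opening: 0.0598
grasp_force: 0.0
time: 28.88
eef_pos: [0.4081, -0.1236, 0.2284]
tcp_rot: [-3.141, 0.0, -0.045]
contact_force: [1.2, -0.6, -1.0]
opening: 0.06
grasp_force: 0.0
[ 0.4081 -0.1236  0.2284]
jugtop 1523 [ 0.5318 -0.242   0.0713] [ 0.497 -0.261  0.062] [ 0.575 -0.212  0.078] ((533.1990966796875, -233.2864990234375), (69.62549591064453, 49.4837760925293), 27.686077117919922)
jughandle 281 [ 0.5677 -0.2377  0.0516] [ 0.558 -0.242  0.033] [ 0.577 -0.236  0.07 ] ((567.7117309570312, -238.64373779296875), (5.972004413604736, 18.84343147277832), 88.86479949951172)
box 2144 [ 0.5411 -0.1317  0.028 ] [ 0.512 -0.151  0.025] [ 0.568 -0.113  0.031] ((540.403564453125, -131.67559814453125), (36.88037872314453, 55.411014556884766), 87.18868255615234)
top
timer 371 [ 0.6461 -0.2356  0.1194] [ 0.62  -0.262  0.114] [ 0.673 -0.209  0.125
[... 151 characters left out ...]
34 -0.147  0.085] [ 0.667 -0.115  0.104] ((650.6553344726562, -131.14686584472656), (32.073402404785156, 30.74528694152832), 47.302162170410156)
jugtop 113 [ 0.5355 -0.2401  0.0712] [ 0.5   -0.259  0.062] [ 0.571 -0.211  0.079] ((535.3274536132812, -241.86578369140625), (49.288124084472656, 58.5386848449707), 58.634918212890625)
jughandle 19 [ 0.5657 -0.2356  0.0522] [ 0.558 -0.239  0.036] [ 0.572 -0.233  0.069] ((565.2026977539062, -235.42601013183594), (4.992505073547363, 13.41290283203125), 82.0491714477539)
box 26 [ 0.5508 -0.1244  0.0277] [ 0.509 -0.147  0.024] [ 0.566 -0.113  0.032] ((538.3148193359375, -129.02899169921875), (62.070980072021484, 21.548328399658203), 18.034385681152344)
```

View pics/w13.png

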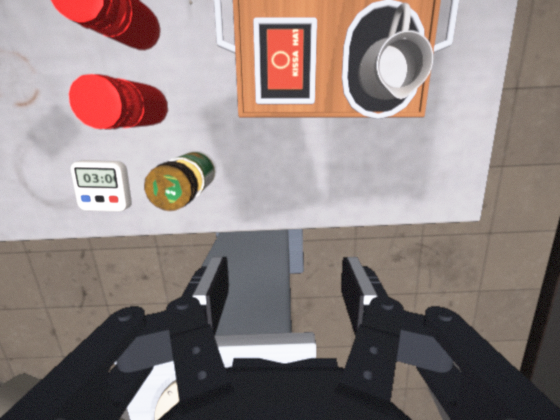

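View pics/top2c.png

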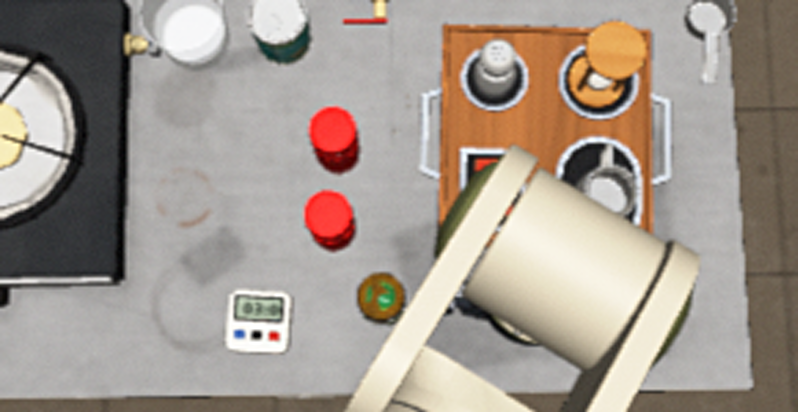

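All four items rest on the floors of their wells: tops at about 0.120 m (timer), 0.103 m (shaker), 0.076 m (jug) and 0.028 m (box), as expected. The spice jar and kitchen timer have not moved, and the gripper is clear.

```bash
python3 -c "
from bench import bot
print(bot.job_done())"
```

```text
the job is handed in; nothing more can be done
None
```

The coffee tray is made up and handed in at about 29 s: the sand timer, shaker, milk jug and match box each rest in their wells, and the spice jar and kitchen timer were left where they stood.

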